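# Scrape the stacking board clear and pyramid the tins

## Task

Hold the scraper block and wipe every piece of rind off the stacking board into the scrap trough at its far end, without touching the rind with the gripper, then stand the scraper back wholly on its rubber mat. Then build the pyramid on the cleared board: lay three tins on their sides in the three rail seats, half way along the rails, and saddle every remaining tin into the gaps on top of them, in line with those below, letting go of everything. Leave the bowl, the bottle and the tongs where they are.

Things in the scene. Friction and masses are not known exactly. Their poses are not given: they have to be found in the camera images.
- board: Fixed white board, top at z 45 mm, x -125 to 125, y -108 to 108 (origin under its middle, on the table). Rails 4 mm high, 5 wide, run along x all its length in 3 pairs (seats) at y -68, 0, 68, inner faces 33 mm apart. Steel lips to z 60 at both sides and the near end (-x). The far end is open to the trough: x 125 to 237, y -108 to 108, floor z 6, side walls to z 60, far wall to z 70 mm.
- mat: Black rubber mat fixed on the table, the scraper's place: 220 mm along its x, 140 mm along y, 4 mm thick; origin under its centre, on the table. It is on the left or on the right of the work, the bowl on the other side.
- scraper: Loose scraper block, 85 mm tall, about 250 g: white foot 120 mm along its x, 36 mm along y, 20 mm high; on it an upright grey grip plate, 90 mm along x, 22 mm thick along y, up to the top. Origin at the centre of its underside, z up. Starts standing on the mat; pinch the plate across its 22 mm.
- rack_a: Fixed blue tin rack on the left (+y) of the board, 226 mm along x, 100 mm along y, floor 10 mm above the table, with three cradles at x = -72, 0, +72 mm (pairs of low ribs, 8 mm high, along y); a cradle may be empty. Origin under its centre, on the table.
- rack_b: Fixed blue tin rack on the right (-y), the same as the other.
- bowl: Bystander: steel bowl, 140 mm across, 60 mm high; origin at the centre of its underside. Leave alone.
- spray: Bystander: white bottle, 66 mm across, 170 mm tall; origin at the centre of its underside. Leave alone.
- tongs: Bystander: steel tongs lying on the table, about 180 mm long, 60 mm wide; origin in the middle of the underside. Leave alone.
- seat0 (a point): Where the centre of a tin lies when it is settled in the seat at board y = -68 mm, half way along the rails, 78 mm above the table; axes as the board's (x along the rails).
- seat1 (a point): Where the centre of a tin lies when it is settled in the seat at board y = 0 mm, half way along the rails, 78 mm above the table; axes as the board's (x along the rails).
- seat2 (a point): Where the centre of a tin lies when it is settled in the seat at board y = 68 mm, half way along the rails, 78 mm above the table; axes as the board's (x along the rails).
- upper0 (a point): Where the centre of a tin lies when it is saddled in the gap between the tins of seat0 and seat1 (135 mm or so above the table); axes as the board's.
- upper1 (a point): Where the centre of a tin lies when it is saddled in the gap between the tins of seat1 and seat2 (135 mm or so above the table); axes as the board's.
- tin0: Steel food tin with a paper band, lying on its side: cylinder of diameter 66 mm, 60 mm long, about 220 g. Origin at its centre, own x along its axis (y and z turn as it rolls). It starts in rack_a, axis along the rack's y, centre 43 mm above the table. Pinch it by its two flat end faces. May be absent.
- tin1: Steel food tin with a paper band, lying on its side: cylinder of diameter 66 mm, 60 mm long, about 220 g. Origin at its centre, own x along its axis (y and z turn as it rolls). It starts in rack_a, axis along the rack's y, centre 43 mm above the table. Pinch it by its two flat end faces. May be absent.
- tin2: Steel food tin with a paper band, lying on its side: cylinder of diameter 66 mm, 60 mm long, about 220 g. Origin at its centre, own x along its axis (y and z turn as it rolls). It starts in rack_a, axis along the rack's y, centre 43 mm above the table. Pinch it by its two flat end faces. May be absent.
- tin3: Steel food tin with a paper band, lying on its side: cylinder of diameter 66 mm, 60 mm long, about 220 g. Origin at its centre, own x along its axis (y and z turn as it rolls). It starts in rack_b, axis along the rack's y, centre 43 mm above the table. Pinch it by its two flat end faces. May be absent.
- tin4: Steel food tin with a paper band, lying on its side: cylinder of diameter 66 mm, 60 mm long, about 220 g. Origin at its centre, own x along its axis (y and z turn as it rolls). It starts in rack_b, axis along the rack's y, centre 43 mm above the table. Pinch it by its two flat end faces. May be absent.
- tin5: Steel food tin with a paper band, lying on its side: cylinder of diameter 66 mm, 60 mm long, about 220 g. Origin at its centre, own x along its axis (y and z turn as it rolls). It starts in rack_b, axis along the rack's y, centre 43 mm above the table. Pinch it by its two flat end faces. May be absent.
- chip0: Loose piece of pumpkin rind, a shallow crescent 58 mm long (own x), 24 mm wide, 12 mm thick, 20 g; origin at the middle of its underside. It starts lying on the board. May be absent.
- chip1: Loose piece of pumpkin rind, a shallow crescent 58 mm long (own x), 24 mm wide, 12 mm thick, 20 g; origin at the middle of its underside. It starts lying on the board. May be absent.
- chip2: Loose piece of pumpkin rind, a shallow crescent 58 mm long (own x), 24 mm wide, 12 mm thick, 20 g; origin at the middle of its underside. It starts lying on the board. May be absent.
- chip3: Loose piece of pumpkin rind, a shallow crescent 58 mm long (own x), 24 mm wide, 12 mm thick, 20 g; origin at the middle of its underside. It starts lying on the board. May be absent.
- chip4: Loose piece of pumpkin rind, a shallow crescent 58 mm long (own x), 24 mm wide, 12 mm thick, 20 g; origin at the middle of its underside. It starts lying on the board. May be absent.

How it is judged:
By the outcome, as a careful person would: the job done as asked, in the order asked, and still so for the second after the job is handed in, with the robot touching nothing.
Of tin0, tin1, tin2, tin3, tin4, tin5 only 4 to 5 are there at a start; the rules pass over those that are not, and their reading is None.
Of chip0, chip1, chip2, chip3, chip4 only 4 to 5 are there at a start; the rules pass over those that are not, and their reading is None.
At some moment in a run one of scraper, chip0, chip1, chip2, chip3, chip4 may be knocked a few centimetres aside while the robot is not near it.
It also fails if it takes over 184 s, if anything falls off the work surface, if the arm or the gripper's body presses on something with over 40 N, if the wrist force passes 120 N, or if a joint passes its speed limit or range.

## Robot

A 6-joint arm with a two-finger parallel gripper is mounted at the origin on the work surface. World frame = base frame: x ahead of the robot, y to its left, z up, the work surface at z = 0. Lengths are in m, angles in rad, forces in N, time in s.
With the tool pointing down it reaches from about 0.35 to 0.975 m from the base axis. Payload 4.9 kg.
Tool frame: the origin (TCP) lies at the very end of the fingers, on their centre line; the grasp point (between the pads) lies 19 mm behind it (ctrl.grip_point_offset is the distance from the TCP to the grasp point, in m); z points along the fingers, y is the line along which they close (so a half turn about z gives the same grasp; the last joint's range is limited). The gripper opens to 85 mm and grips with 20 to 120 N. Pads are 22 mm wide; open, the fingers measure 114 mm over their backs; the gripper's body (76 mm by 85 mm) begins 54 mm behind the grasp point. The pads swing forward as they close: fully open they stand 13 mm farther back than shut.
Start: joints at [-1.323, 0.053, 1.613, -0, 1.476, -0.119], TCP at [0.224, -0.583, 0.231] pointing down, gripper open.
Joint ranges: [-3.01, 3.01], [-1.01, 2.22], [0.06, 2.58], [-1.02, 4.17], [0.09, 2.62], [-3.14, 3.14]. Speed limits (rad/s): [2.57, 2.57, 3.14, 3.14, 3.14, 3.14].

## Interface

Orientations are given as a rotation vector (axis times angle).
In Python, from station import ctrl gives the robot as it stands.
- The arm moves only by the tool send_rows, never from a script. Its argument "rows" is a list of rows, each a list of 3 entries, a list of its own where there are three numbers: the finger opening in cm, from 0 to 8.54, then the shift along the tool's x, y, z in cm, then the turn about the tool's z in degrees. A call has 1 to 10 rows; each row shifts and turns the commanded pose from where the row before left it, along the tool's axes as they then stand; what a row does not reach is not made up. A row lasts 1/8 s, in which the tool goes at most 62.5 mm and 10.7 degrees, less where a joint would pass 70% of its speed; a pose out of reach is approached as far as the arm can. A call with a gripper value outside its range is refused whole. The fingers move at their own pace and stop on an object; "newtons" is the grip in N (left out, the last holds). Time passes only in rows, so rows that do not move let the fingers close. It gives the time, the measured TCP pose, the force, the opening and the grip force at its end, in the units of the state.
- ctrl.get_obs(): the state, without advancing time (a new reading comes with each control period).
- ctrl.get_image(name): name is "side" or "top" or "wrist"; returns a dict with "frame" (384x512x3 uint8, red, green, blue), "range_z" (384x512 float32, m along the optical axis (not along the pixel's ray), 0 where there is no reading), "fx", "fy", "cx", "cy" (pixels), "cam_to_world" (4x4, takes a point from camera to world coordinates). Camera axes: x right, y down, z forward; pixel columns grow to the right and rows downward; lengths in m; the calibration is good to about 2 mm. A picture is of the moment at which its call begins.
- ctrl.finish_job(): hands the job in; it is judged then, once.
The state is a dict: "t": time; "q": joint angles; "dq": joint speeds; "effort": joint torques, N m; "tool_pos": TCP position; "tool_rot": TCP orientation; "contact_force": force on the tool from outside, world axes, zero at the start; "wrist_torque": the same for the moment, N m; "opening": finger opening in m; "grip_force": force on a finger pad.
Only numpy, scipy, OpenCV 4.12 (cv2) and the standard library are available. Lean on these libraries where they do the work, as an engineer would, in place of code of your own. Each camera call takes 0.05 s, during which the arm holds its last target. There are 200 camera calls.

## Working session

There is one attempt and no reset: what is moved stays moved. The work goes in short steps, Python scripts to look and compute and a tool call to move; the robot and the scene stay as the last step left them, time stands still between calls to the robot, and variables do not carry over. Pictures are saved under pics/ and viewed, at most 14 in all, crops included, and the job is handed in when it is done.

Besides the shell and the picture viewer there is one more tool, called by a JSON object that holds its "op" and its "data", one argument or row to a line. send_rows: Moves the arm, as the interface text tells. Its arguments: {"type":"object","properties":{"rows":{"type":"array","items":{"type":"array"}},"newtons":{"type":"number"}},"required":["rows"]}

```bash
ls; mkdir -p pics
cat > h.py <<'E'
import numpy as np, cv2
from station import ctrl
def grab(n,save=None):
    im=ctrl.get_image(n)
    if save: cv2.imwrite('pics/'+save,cv2.cvtColor(im['frame'],cv2.COLOR_RGB2BGR))
    return im
def world(im):
    z=im['range_z'];v,u=np.mgrid[:z.shape[0],:z.shape[1]]
    P=np.stack([(u-im['cx'])/im['fx']*z,(v-im['cy'])/im['fy']*z,z,np.ones_like(z)],-1)
    W=(P@np.array(im['cam_to_world']).T)[...,:3]; W[z==0]=np.nan; return W
E
python3 - <<'E'
from h import *
im=grab('top','top1.png'); np.savez('top1.npz',W=world(im),F=im['frame'])
im2=grab('side','side1.png')
print(im['cam_to_world'],im['fx'],im2['cam_to_world'])
o=ctrl.get_obs();print(o)
E
```

```text
pics
[[-0.01266204 -0.99909492  0.040608    0.51718865]
 [-0.99967517  0.01175017 -0.02261609  0.00826334]
 [ 0.02211847 -0.04088118 -0.99891917  1.03454222]
 [ 0.          0.          0.          1.        ]] 366.35252685950985 [[-0.69186299 -0.47561731  0.54324376 -0.06047382]
 [-0.7219726   0.44632299 -0.52872616  0.62027074]
 [ 0.00900914 -0.75801317 -0.65217702  0.86824367]
 [ 0.          0.          0.          1.        ]]
{'t': 0.1, 'q': array([-1.32295702e+00,  5.33442391e-02,  1.61414285e+00,  5.59971418e-07,
        1.47595692e+00, -1.19008129e-01]), 'dq': array([-1.25134604e-03, -1.37757244e-03, -1.60603262e-03, -1.15507210e-03,
       -1.56230034e-03, -7.80662504e-05]), 'effort': array([ 1.38840551e-04, -3.94904959e+01, -3.71362174e+01, -1.87529422e-04,
        3.90138390e-03, -1.27566838e-05]), 'tool_pos': array([ 0.22403244, -0.58288284,  0.23016109]), 'tool_rot': array([-3.08707582e+00, -5.72679760e-01,  1.86215024e-04]), 'contact_force': array([-0.07059955,  0.44790775, -0.51264891]), 'wrist_torque': array([ 0.01112924, -0.00941626, -0.01471372]), 'grip_force': 0.0, 'opening': 0.08527766458871604}
```

View pics/top1.png

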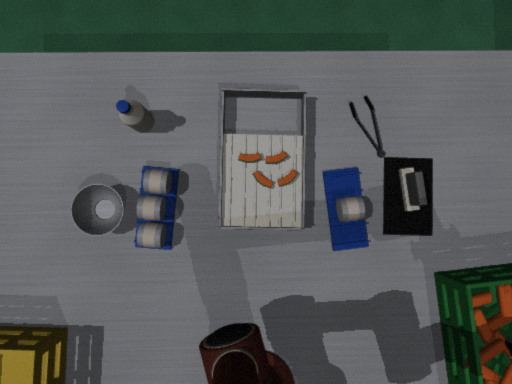

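View pics/side1.png

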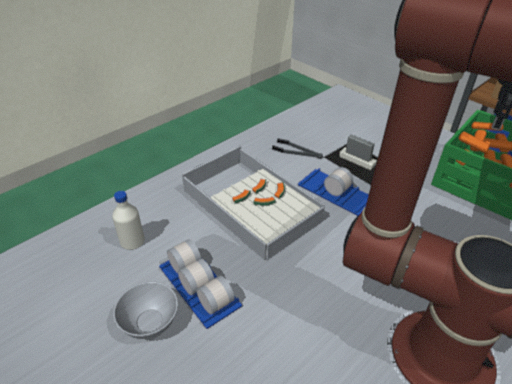

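The top view shows four rind chips on the board at about (240–295, 150–185), three tins in the left rack at about (152–157, 180–236) and one in the right rack at (350, 208). The scraper is at (413, 188) on the mat. The side view agrees. Next I'll measure these.

```bash
cat > m1.py <<'E'
from h import *
d=np.load('top1.npz');W=d['W'];F=d['F'];hsv=cv2.cvtColor(F,cv2.COLOR_RGB2HSV)
X,Y,Z=W[...,0],W[...,1],W[...,2]
def rect(m,name,minarea=30):
    n,l,s,c=cv2.connectedComponentsWithStats(m.astype(np.uint8))
    for i in range(1,n):
        if s[i,4]<minarea: continue
        k=l==i; p=np.stack([X[k],Y[k]],1).astype(np.float32); r=cv2.minAreaRect(p*1000)
        print(name,'px',c[i].round(),'n',s[i,4],'mean',p.mean(0).round(4),'rect c',np.round(r[0],1),'sz',np.round(r[1],1),'ang',round(r[2],1),'z',np.nanpercentile(Z[k],[5,50,95]).round(4))
box=np.zeros(Z.shape,bool);box[70:260,60:440]=True
H,S,V=hsv[...,0],hsv[...,1],hsv[...,2]
rect(box&(H>100)&(H<130)&(S>150)&(Z<.03),'blue')
u=np.arange(512)[None,:]+0*H
rect(box&(u>215)&(u<312)&(Z>.04)&(Z<.056)&(S<60)&(V>120),'board',200)
rect(box&(u>210)&(u<315)&(Z>.05)&(Z<.08)&(S<60),'walls',60)
rect(box&(H<20)&(S>150)&(u>215)&(u<312)&(Z>.03),'chip',15)
rect(box&(V<45)&(u>375)&(Z<.02),'mat',200)
rect(box&(u>380)&(Z>.065)&(Z<.12),'plate',20)
rect(box&(u>380)&(Z>.015)&(Z<.12),'scr',20)
t=box&(Z>.060)&(Z<.09)&(((u>135)&(u<182))|((u>325)&(u<370)))
rect(t,'tin',20)
E
python3 m1.py
```

```text
blue px [165. 206.] n 768 mean [0.5068 0.2437] rect c [504.7 268.9] sz [100.7 221.9] ang 84.0 z [0.0068 0.0101 0.0182]
blue px [344. 209.] n 2143 mean [ 0.494  -0.2538] rect c [ 494.3 -258. ] sz [223.1 100.6] ang 6.4 z [0.0071 0.0105 0.0186]
board px [262. 182.] n 5768 mean [ 0.5703 -0.0255] rect c [574.8 -27.7] sz [207.2 249.4] ang 88.0 z [0.0422 0.0453 0.0498]
walls px [264. 151.] n 1260 mean [ 0.6517 -0.0291] rect c [630.  -25.9] sz [228.2 373.9] ang 88.1 z [0.0526 0.0599 0.0709]
chip px [250. 157.] n 122 mean [0.6357 0.0087] rect c [636.2   8.9] sz [18.4 56.3] ang 2.6 z [0.0583 0.0611 0.0637]
chip px [276. 157.] n 118 mean [ 0.6338 -0.062 ] rect c [633.3 -62.1] sz [19.1 57.1] ang 17.1 z [0.0584 0.0609 0.0636]
chip px [262. 179.] n 124 mean [ 0.5762 -0.025 ] rect c [576.3 -25. ] sz [55.4 19.4] ang 51.8 z [0.058  0.0607 0.0633]
chip px [287. 178.] n 124 mean [ 0.5791 -0.091 ] rect c [579.1 -91.4] sz [19.6 55.6] ang 34.0 z [0.0588 0.0606 0.0634]
mat px [406. 199.] n 2765 mean [ 0.5192 -0.4329] rect c [ 527.2 -439.5] sz [141.9 219.2] ang 87.7 z [0.001  0.0041 0.0072]
plate px [419. 188.] n 399 mean [ 0.5459 -0.4338] rect c [ 546.5 -436.7] sz [90.  23.7] ang 7.0 z [0.0691 0.0878 0.0914]
scr px [413. 189.] n 873 mean [ 0.5462 -0.4309] rect c [ 546.7 -436.7] sz [119.7  36.4] ang 6.6 z [0.0209 0.0591 0.0905]
tin px [144. 120.] n 87 mean [0.7335 0.2848] rect c [737.1 287.3] sz [18.8 58. ] ang 63.3 z [0.062  0.0742 0.0882]
tin px [155. 181.] n 515 mean [0.5744 0.2561] rect c [574.3 257. ] sz [61.6 58.1] ang 84.9 z [0.0619 0.0724 0.0769]
tin px [149. 207.] n 513 mean [0.5049 0.2724] rect c [505.1 273.3] sz [61.  57.4] ang 83.9 z [0.0622 0.0721 0.0771]
tin px [352. 209.] n 504 mean [ 0.4946 -0.2602] rect c [ 494.  -261.6] sz [58.8 61.3] ang 7.5 z [0.0621 0.0725 0.0774]
tin px [149. 235.] n 517 mean [0.4331 0.2718] rect c [432.5 273.1] sz [61.6 56.5] ang 84.5 z [0.0619 0.0717 0.0769]
```

```bash
cat >> h.py <<'E'
def phi(o):
    r=o['tool_rot']; return np.degrees(2*np.arctan2(r[1],r[0]))
def go(x,y,z,ph,p=None,f=None):
    "turn needed about tool z (deg), then shift (cm) along tool axes after that turn"
    o=ctrl.get_obs(); p=o['tool_pos'] if p is None else p; f=phi(o) if f is None else f
    t=(f-ph+180)%360-180; a=np.radians(ph); d=np.array([x,y,z])-p
    print('phi %.1f turn %.1f shift %s'%(f,t,np.round(100*np.array([d[0]*np.cos(a)+d[1]*np.sin(a),d[0]*np.sin(a)-d[1]*np.cos(a),-d[2]]),2)))
    return np.array([x,y,z]),ph
B=np.array([.5745,-.0245]);BY=-2.0
def board(x,y):
    a=np.radians(BY); return B+np.array([x*np.cos(a)-y*np.sin(a),x*np.sin(a)+y*np.cos(a)])
E
python3 -c "
from h import *
go(.5466,-.4367,.13,6.8)"
```

```text
phi -339.0 turn 14.2 shift [ 33.76 -10.7   10.02]
```

{"op": "send_rows", "data": {
  "rows": [
    [8.5,[0,0,0],7.1],
    [8.5,[0,0,0],7.1],
    [8.5,[4.83,-1.53,1],0],
    [8.5,[4.83,-1.53,1],0],
    [8.5,[4.83,-1.53,1],0],
    [8.5,[4.83,-1.53,1],0],
    [8.5,[4.83,-1.53,1],0],
    [8.5,[4.83,-1.53,1],0],
    [8.5,[4.83,-1.53,0],0],
    [8.5,[0,0,0],0]
  ],
  "newtons": 60
}}

```text
t: 1.35
tool_pos: [0.5495, -0.4346, 0.1701]
tool_rot: [-3.134, -0.194, 0.001]
contact_force: [-0.4, -0.1, -0.6]
opening: 0.0847
grip_force: 0.0
```

Run:
```python
from h import *
o=ctrl.get_obs();print(o['t'],o['tool_pos'],phi(o))
im=grab('wrist','w1.png');W=world(im);X,Y,Z=W[...,0],W[...,1],W[...,2]
for lo,hi in((.08,.095),(.015,.1)):
    m=((Z>lo)&(Z<hi)&(abs(X-.547)<.09)&(abs(Y+.437)<.05)).astype(np.uint8)
    n,l,s,c=cv2.connectedComponentsWithStats(m)
    for i in range(1,n):
        if s[i,4]>100:
            k=l==i;print(s[i,4],cv2.minAreaRect((W[k][:,:2]*1000).astype(np.float32)),np.median(Z[k]))
```

```text
1.35 [ 0.54952068 -0.43458232  0.17014888] -352.9325529688586
3749 ((546.4815673828125, -437.44256591796875), (88.95708465576172, 22.046222686767578), 6.95474100112915) 0.0891431919370477
5950 ((545.705322265625, -437.53363037109375), (120.10768127441406, 36.02958679199219), 6.97929048538208) 0.08835054072603084
```

{"op": "send_rows", "data": {
  "rows": [
    [8.5,[-0.35,0.25,3],0],
    [8.5,[0,0,3],0],
    [8.5,[0,0,3],0],
    [8.5,[0,0,2],0],
    [8.5,[0,0,1.8],0],
    [8.5,[0,0,0],0],
    [2.0,[0,0,0],0],
    [2.0,[0,0,0],0],
    [2.0,[0,0,0],0],
    [2.0,[0,0,0],0]
  ],
  "newtons": 60
}}

```text
t: 2.65
tool_pos: [0.5441, -0.4399, 0.0436]
tool_rot: [3.136, 0.187, 0.0]
contact_force: [0.3, 0.3, 2.8]
opening: 0.0212
grip_force: 59.8
```

{"op": "send_rows", "data": {
  "rows": [
    [1.8,[0,0,0],0],
    [1.8,[0,0,0],0],
    [1.8,[0,0,0],0],
    [1.8,[0,0,-0.5],0],
    [1.8,[0,0,-1.5],0],
    [1.8,[0,0,-2],0],
    [1.8,[0,0,-3],0],
    [1.8,[0,0,-3],0]
  ]
}}

```text
t: 3.65
tool_pos: [0.5442, -0.4401, 0.1459]
tool_rot: [3.135, 0.187, 0.002]
contact_force: [-0.5, -0.8, -1.4]
opening: 0.0215
grip_force: 58.7
```

Run:
```python
from h import *
o=ctrl.get_obs();print(o['tool_pos'],phi(o))
x,y=board(-.098,-.044);p,f=go(x,y,o['tool_pos'][2],86.0)
p,f=go(x,y,.09,88,p,f)
```

```text
[ 0.54419703 -0.44010171  0.1459065 ] 6.813106324708697
phi 6.8 turn -79.2 shift [36.93 -9.52 -0.  ]
phi 86.0 turn -2.0 shift [0.   0.   5.59]
```

{"op": "send_rows", "data": {
  "rows": [
    [1.8,[0,0,0],-10.2],
    [1.8,[0,0,0],-10.2],
    [1.8,[0,0,0],-10.2],
    [1.8,[0,0,0],-10.2],
    [1.8,[0,0,0],-10.2],
    [1.8,[0,0,0],-10.2],
    [1.8,[0,0,0],-10.0],
    [1.8,[0,0,0],-10.0]
  ]
}}

```text
t: 4.65
tool_pos: [0.5443, -0.4402, 0.1452]
tool_rot: [2.252, 2.188, 0.0]
contact_force: [0.3, -0.4, -1.9]
opening: 0.0212
grip_force: 58.8
```

{"op": "send_rows", "data": {
  "rows": [
    [1.8,[4,-0.9,0],0],
    [1.8,[5,-1.1,0],0],
    [1.8,[5,-1.1,0],0],
    [1.8,[5,-1.1,0],0],
    [1.8,[5,-1.1,0],0],
    [1.8,[5,-1.1,0],0],
    [1.8,[5,-1.1,0],0],
    [1.8,[3.4,-0.8,0],0],
    [1.8,[0,0,0],0],
    [1.8,[0,0,0],0]
  ]
}}

```text
t: 5.9
tool_pos: [0.4746, -0.0637, 0.1447]
tool_rot: [2.258, 2.181, 0.001]
contact_force: [0.4, 0.1, -1.5]
opening: 0.0211
grip_force: 59.2
```

Run:
```python
from h import *
o=ctrl.get_obs();print(o['t'],o['tool_pos'],phi(o))
im=grab('wrist','w2.png');W=world(im)
np.savez('w2.npz',W=W,F=im['frame'])
x,y=board(-.098,-.042);go(x,y,.0906,88)
```

```text
5.9 [ 0.47460509 -0.06368754  0.14465596] 88.02657118884014
phi 88.0 turn -0.0 shift [0.09 0.05 5.37]
```

View pics/w2.png

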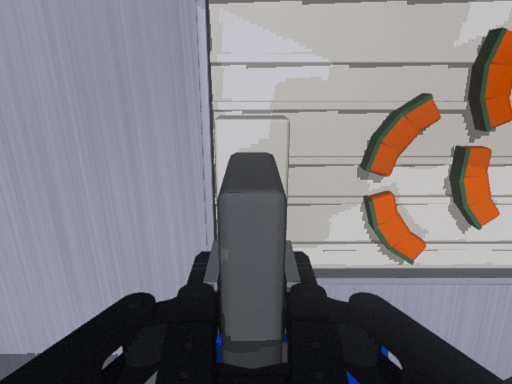

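The wrist view shows the scraper held square over the near end of the board. The four chips lie ahead of it, the right lip is at row ~270 and the near lip at column ~208. I'll refine the board pose from the lips.

Run:
```python
from h import *
for f in('w2.npz','top1.npz'):
    W=np.load(f)['W'];P=W.reshape(-1,3);P=P[~np.isnan(P[:,0])]
    a=np.radians(BY);d=P[:,:2]-B;bx=d[:,0]*np.cos(a)+d[:,1]*np.sin(a);by=-d[:,0]*np.sin(a)+d[:,1]*np.cos(a)
    lip=(P[:,2]>.056)&(P[:,2]<.064)
    for nm,s in(('R',(by<-.100)&(by>-.125)),('L',(by>.1)&(by<.125))):
        for lo in (-.1,-.02,.06,.14):
            k=lip&s&(bx>lo)&(bx<lo+.08)
            if k.sum()>5: print(f,nm,lo,k.sum(),np.percentile(by[k],[2,98]).round(4),np.median(P[k,2]).round(4))
    k=lip&(bx<-.115)&(bx>-.14)&(abs(by)<.1)
    if k.sum()>5: print('near',np.percentile(bx[k],[2,98]).round(4))
    for y0 in(-.068,0,.068):
        for lo in (-.1,0):
            k=(P[:,2]>.0475)&(P[:,2]<.051)&(abs(by-y0)<.028)&(bx>lo)&(bx<lo+.1)
            if f[0]=='w' and k.sum()>20: h,e=np.histogram((by[k]-y0)*1000,np.arange(-28,30,2));print(y0,lo,h)
```

```text
w2.npz R -0.1 362 [-0.1124 -0.1065] 0.0601
w2.npz R -0.02 986 [-0.1126 -0.1064] 0.06
w2.npz R 0.06 497 [-0.1127 -0.1064] 0.0599
near [-0.1317 -0.1258]
-0.068 -0.1 [  1   0   0  71 187 209 129   1   0   0   1   0   0   1   0   2   2   2
   1   2   0   2  75 195 196  97   1   0]
-0.068 0 [  0   0   0  66 203 202 159   0   0   0   0   0   0   0   1   1   2   2
   3   3   1   1  75 192 201 115   3   3]
0 -0.1 [  0   0   1  54 182 205  77   3   2   4   4   5   4   3   4   6   4   5
   3   4   4   4 148 437 442 142   2   0]
0 0 [  5   4   4  48 205 224  87   4   6   6   2   0   0   0   0   0   5   5
   6   4   5   4  37 114 135  56   8  13]
0.068 -0.1 [  2   0   0 242 501 456 152   0   0   0   0   0   1   0   0   0   0   1
   1   3   0   1   0   0   0   0   0   0]
0.068 0 [ 10   6   7  75 281 224  79   8   6   8   4   7   8   3   0   1   0   0
   0   0   0   1   0   0   0   0   0   0]
top1.npz R -0.1 79 [-0.1133 -0.1072] 0.0592
top1.npz R -0.02 61 [-0.1122 -0.1079] 0.06
top1.npz R 0.06 83 [-0.1131 -0.1069] 0.0597
top1.npz R 0.14 58 [-0.1119 -0.1078] 0.0595
top1.npz L -0.1 72 [0.1084 0.1144] 0.0597
top1.npz L -0.02 65 [0.1085 0.1141] 0.0595
top1.npz L 0.06 63 [0.1091 0.1145] 0.0596
top1.npz L 0.14 71 [0.1087 0.1147] 0.0595
near [-0.1312 -0.1253]
```

{"op": "send_rows", "data": {
  "rows": [
    [1.8,[0.1,0,2],0],
    [1.8,[0,0,1.5],0],
    [1.8,[0,0,1.2],0],
    [1.8,[0,0,0.5],0],
    [1.8,[0,0,0],0],
    [1.8,[0,0,0],0]
  ]
}}

```text
t: 6.7
tool_pos: [0.4745, -0.0623, 0.0919]
tool_rot: [2.259, 2.182, 0.001]
contact_force: [-0.3, -0.6, -1.6]
opening: 0.0216
grip_force: 59.2
```

{"op": "send_rows", "data": {
  "rows": [
    [1.8,[0,1,0.1],0],
    [1.8,[0,2,0],0],
    [1.8,[0,2,0],0],
    [1.8,[0,2,0],0],
    [1.8,[0,2,0],0],
    [1.8,[0,2,0],0],
    [1.8,[0,2,0],0],
    [1.8,[0,2,0],0],
    [1.8,[0,2,0],0],
    [1.8,[0,2,0],0]
  ]
}}

```text
t: 7.95
tool_pos: [0.6652, -0.0687, 0.0903]
tool_rot: [2.259, 2.183, 0.0]
contact_force: [-1.4, -0.6, -1.2]
opening: 0.0214
grip_force: 59.3
```

{"op": "send_rows", "data": {
  "rows": [
    [1.8,[0,2,0],0],
    [1.8,[0,2,0],0],
    [1.8,[0,1.5,0],0],
    [1.8,[0,0,0],0],
    [1.8,[0,0,-1],0],
    [1.8,[0,0,-2.5],0],
    [1.8,[0,-3,-2],0],
    [1.8,[0,-5,0],0],
    [1.8,[2,-5,0],0],
    [1.8,[2,-4,0],0]
  ]
}}

```text
t: 9.2
tool_pos: [0.5482, -0.0244, 0.146]
tool_rot: [2.26, 2.181, 0.001]
contact_force: [-0.4, -0.3, -1.8]
opening: 0.0211
grip_force: 59.7
```

{"op": "send_rows", "data": {
  "rows": [
    [1.8,[2.6,-3.5,0],0],
    [1.8,[2,-3,0],0],
    [1.8,[0,-1,0],0],
    [1.8,[0,0,0],0]
  ]
}}

```text
t: 9.7
tool_pos: [0.4769, 0.0235, 0.146]
tool_rot: [2.258, 2.182, 0.002]
contact_force: [-0.0, -0.7, -1.7]
opening: 0.0214
grip_force: 59.8
```

```bash
sed -i 's/^B=.*;/B=np.array([.574,-.0238]);/' h.py
python3 - <<'E'
from h import *
o=ctrl.get_obs();print(o['t'],o['tool_pos'],phi(o))
im=grab('wrist','w3.png');W=world(im)
x,y=board(-.098,.0425);go(x,y,.0906,88)
E
```

```text
9.7 [0.47692695 0.02353634 0.14600057] 88.01823941554417
phi 88.0 turn -0.0 shift [-0.12  0.01  5.55]
```

View pics/w3.png

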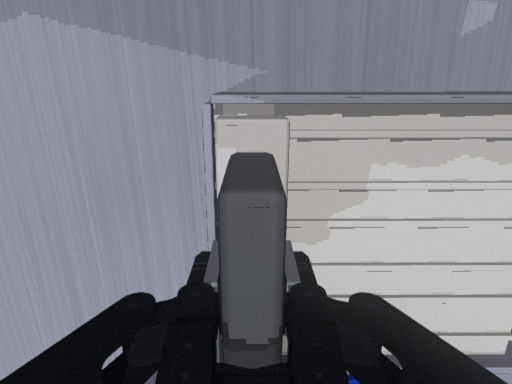

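The near half of the board shows no rind in this view. The second sweep covers the left lane.

{"op": "send_rows", "data": {
  "rows": [
    [1.8,[-0.1,0,2],0],
    [1.8,[0,0,2],0],
    [1.8,[0,0,1.2],0],
    [1.8,[0,0.5,0.3],0],
    [1.8,[0,2,0],0],
    [1.8,[0,2,0],0],
    [1.8,[0,2,0],0],
    [1.8,[0,2,0],0],
    [1.8,[0,2,0],0],
    [1.8,[0,2,0],0]
  ]
}}

```text
t: 11.0
tool_pos: [0.6038, 0.0182, 0.0912]
tool_rot: [2.259, 2.181, 0.002]
contact_force: [-0.9, 0.3, -1.6]
opening: 0.0213
grip_force: 59.7
```

{"op": "send_rows", "data": {
  "rows": [
    [1.8,[0,2,0],0],
    [1.8,[0,2,0],0],
    [1.8,[0,2,0],0],
    [1.8,[0,2,0],0],
    [1.8,[0,2,0],0],
    [1.8,[0,2,0],0],
    [1.8,[0,0,0],0],
    [1.8,[0,0,-1],0],
    [1.8,[0,0,-2.5],0],
    [1.8,[0,-3,-2],0]
  ]
}}

```text
t: 12.25
tool_pos: [0.6926, 0.0151, 0.1475]
tool_rot: [2.258, 2.181, 0.003]
contact_force: [-0.1, 0.1, -1.9]
opening: 0.0215
grip_force: 60.0
```

{"op": "send_rows", "data": {
  "rows": [
    [1.8,[0,-5,0],0],
    [1.8,[0,-5,0],0],
    [1.8,[0,-5,0],0],
    [1.8,[0,-5,0],0],
    [1.8,[0,-4,0],0],
    [1.8,[0,0,0],0]
  ]
}}

```text
t: 13.0
tool_pos: [0.4493, 0.024, 0.1451]
tool_rot: [2.259, 2.183, 0.0]
contact_force: [0.5, -0.8, -1.5]
opening: 0.0216
grip_force: 60.1
```

```bash
cat > chips.py <<'E'
from h import *
def chips(name,save):
    im=grab(name,save);W=world(im);hsv=cv2.cvtColor(im['frame'],cv2.COLOR_RGB2HSV)
    m=((hsv[...,0]<20)&(hsv[...,1]>150)&(hsv[...,2]>90)&(abs(W[...,1])<.17)&(W[...,0]>.4)&(W[...,0]<.85)).astype(np.uint8)
    n,l,s,c=cv2.connectedComponentsWithStats(m);a=np.radians(BY)
    for i in range(1,n):
        if s[i,4]>15:
            p=np.nanmean(W[l==i],0);d=p[:2]-B
            print(name,s[i,4],c[i].round(),'board x,y',np.round([d[0]*np.cos(a)+d[1]*np.sin(a),-d[0]*np.sin(a)+d[1]*np.cos(a)],3),'z',p[2].round(3))
E
python3 - <<'E'
from chips import *
o=ctrl.get_obs();print(o['t'],o['tool_pos'],phi(o))
chips('top','top2.png');chips('side','side2.png')
E
```

```text
13.0 [0.44932762 0.0239783  0.14511766] 88.02379684186047
top 118 [275. 119.] board x,y [ 0.174 -0.034] z 0.018
top 113 [235. 123.] board x,y [0.159 0.078] z 0.018
side 50 [235. 178.] board x,y [ 0.169 -0.033] z 0.017
```

View pics/side2.png

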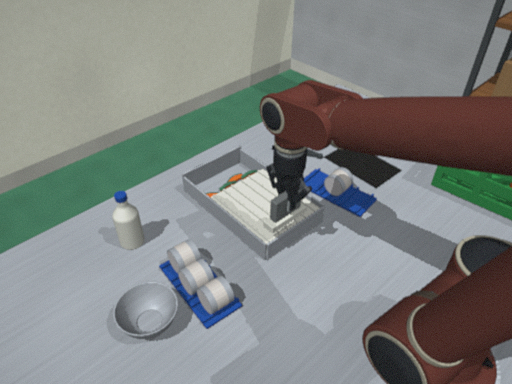

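The side view shows an empty board surface, apart from what the gripper hides, and rind in the trough at about (235, 178). Two chips are unaccounted for, so I'm checking the top view.

```bash
python3 -c "
import cv2;i=cv2.imread('pics/top2.png')[70:250,190:340];cv2.imwrite('pics/top2c.png',cv2.resize(i,None,fx=3.3,fy=3.3))"
```

```text
(no output)
```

View pics/top2c.png

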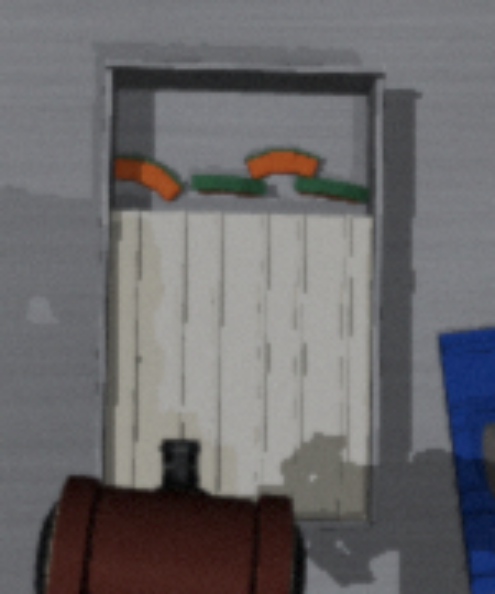

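The top view crop shows all four pieces in the trough: two orange side up at crop (145,175) and (283,163), and two on edge at (228,184) and (332,188). The board is clear. Now the scraper goes back to the mat.

{"op": "send_rows", "data": {
  "rows": [
    [1.8,[-4,0.9,0],0],
    [1.8,[-5,1,0],0],
    [1.8,[-5,1,0],0],
    [1.8,[-5,1,0],0],
    [1.8,[-5,1,0],0],
    [1.8,[-5,1,0],0],
    [1.8,[-5,1,0],0],
    [1.8,[-5,1,0],0],
    [1.8,[-4,0.9,0],0],
    [1.8,[-3,0.6,0],0]
  ]
}}

```text
t: 14.35
tool_pos: [0.5309, -0.4422, 0.1451]
tool_rot: [2.26, 2.181, -0.0]
contact_force: [0.7, 0.8, -2.6]
opening: 0.0215
grip_force: 60.2
```

{"op": "send_rows", "data": {
  "rows": [
    [1.8,[0,0,0],10],
    [1.8,[0,0,0],10],
    [1.8,[0,0,0],10],
    [1.8,[0,0,0],10],
    [1.8,[0,0,0],10],
    [1.8,[0,0,0],10],
    [1.8,[0,0,0],10],
    [1.8,[0,0,0],10],
    [1.8,[0,0,0],10],
    [1.8,[0,0,0],0]
  ]
}}

```text
t: 15.6
tool_pos: [0.5307, -0.4401, 0.1451]
tool_rot: [3.141, -0.051, 0.0]
contact_force: [-0.3, -0.6, -2.5]
opening: 0.0213
grip_force: 60.2
```

Run:
```python
from h import *
o=ctrl.get_obs();print(o['t'],o['tool_pos'],phi(o))
go(.5272,-.4395,.0442,-2)
```

```text
15.6 [ 0.53067559 -0.44012361  0.14513478] -1.8710490370683133
phi -1.9 turn 0.1 shift [-0.35 -0.05 10.09]
```

{"op": "send_rows", "data": {
  "rows": [
    [1.8,[-0.3,0,3],0],
    [1.8,[0,0,3],0],
    [1.8,[0,0,2],0],
    [1.8,[0,0,1],0],
    [1.8,[0,0,0.6],0],
    [1.8,[0,0,0.3],0],
    [1.8,[0,0,0.1],0],
    [1.8,[0,0,0],0],
    [1.8,[0,0,0],0]
  ]
}}

```text
t: 16.73
tool_pos: [0.5272, -0.4395, 0.0458]
tool_rot: [3.141, -0.054, 0.001]
contact_force: [0.3, 0.6, -1.9]
opening: 0.0213
grip_force: 60.2
```

{"op": "send_rows", "data": {
  "rows": [
    [1.8,[0,0,0.1],0],
    [1.8,[0,0,0.1],0],
    [1.8,[0,0,0.05],0],
    [1.8,[0,0,0],0]
  ]
}}

```text
t: 17.23
tool_pos: [0.527, -0.4394, 0.0436]
tool_rot: [3.141, -0.054, -0.0]
contact_force: [-2.3, 3.0, 4.5]
opening: 0.0215
grip_force: 61.0
```

{"op": "send_rows", "data": {
  "rows": [
    [3,[0,0,0],0],
    [5,[0,0,0],0],
    [8.5,[0,0,0],0],
    [8.5,[0,0,0],0],
    [8.5,[0,0,0],0],
    [8.5,[0,0,-2],0],
    [8.5,[0,0,-4],0],
    [8.5,[0,0,-5],0],
    [8.5,[0,0,-2],-8.4],
    [8.5,[0,0,0],0]
  ]
}}

```text
t: 18.48
tool_pos: [0.5283, -0.4406, 0.1775]
tool_rot: [3.131, 0.173, 0.007]
contact_force: [-0.0, -0.2, -1.2]
opening: 0.0848
grip_force: 0.0
```

Run:
```python
from h import *
o=ctrl.get_obs();print(o['t'],o['tool_pos'],phi(o),o['opening'])
im=grab('wrist');W=world(im);Z=W[...,2]
m=((Z>.080)&(Z<.095)&(abs(W[...,0]-.53)<.09)&(abs(W[...,1]+.44)<.06))
print(m.sum(),cv2.minAreaRect((W[m][:,:2]*1000).astype(np.float32)),np.median(Z[m]))
go(.494,-.2616,.15,6.4)
```

```text
18.475 [ 0.52833111 -0.44061936  0.17750344] 6.324674792080638 0.08475992135939527
3597 ((529.3619384765625, -439.9331970214844), (22.00360870361328, 89.10092163085938), 88.04076385498047) 0.08913374895269716
phi 6.3 turn -0.1 shift [ -1.34 -18.07   2.47]
```

Scraper stands flat on the mat centre (top 89 mm). Now the right tin.

{"op": "send_rows", "data": {
  "rows": [
    [8.5,[-0.3,-4.5,0],0],
    [8.5,[-0.3,-5,0],0],
    [8.5,[-0.3,-5,0],0],
    [8.5,[-0.4,-3.6,0],0],
    [8.5,[0,0,0],0],
    [8.5,[0,0,0],0]
  ]
}}

```text
t: 19.27
tool_pos: [0.4935, -0.2609, 0.1718]
tool_rot: [-3.136, -0.174, 0.002]
contact_force: [1.0, -0.2, -0.2]
opening: 0.0854
grip_force: 0.0
```

```bash
cat > tin.py <<'E'
from h import *
def tin(x,y,yaw):
    "measure the tin near x,y with the wrist camera; yaw = heading across the tin (rack x)"
    o=ctrl.get_obs();print(o['t'],o['tool_pos'].round(4),round(phi(o),2))
    W=world(grab('wrist'));a=np.radians(yaw);d=W[...,:2]-[x,y]
    u=d[...,0]*np.cos(a)+d[...,1]*np.sin(a);v=-d[...,0]*np.sin(a)+d[...,1]*np.cos(a)
    m=(W[...,2]>.055)&(W[...,2]<.09)&(abs(u)<.036)&(abs(v)<.05)
    t=m&(W[...,2]>.066)
    r=cv2.minAreaRect((W[t][:,:2]*1000).astype(np.float32));print(m.sum(),r,'top',np.percentile(W[m][:,2],98))
    uu=np.percentile(u[t],[1,99]);vv=np.percentile(v[t],[1,99]);print('across',uu,'along',vv)
    # cylinder: fit z = zc + sqrt(.033^2-(u-uc)^2)
    from scipy.optimize import least_squares
    s=least_squares(lambda p:np.hypot(u[t]-p[0],W[t][:,2]-p[1])-.033,[0,.043]).x
    k=m&(abs(v)<.05);vm=vv.mean();c=np.array([x+s[0]*np.cos(a)-vm*np.sin(a),y+s[0]*np.sin(a)+vm*np.cos(a)])
    print('centre',c.round(4),'zc',s[1].round(4));go(c[0],c[1],.025,yaw)
    return c
E
python3 -c "
from tin import *
tin(.494,-.2616,6.4)"
```

```text
19.275 [ 0.4935 -0.2609  0.1718] -353.64
6027 ((493.6646423339844, -261.64984130859375), (49.6963005065918, 60.11632537841797), 6.234725475311279) top 0.07719121205058085
across [-0.02390498  0.02311799] along [-0.02938579  0.02927403]
centre [ 0.4934 -0.2617] zc 0.0435
phi -353.7 turn -0.1 shift [-0.03  0.04 14.71]
```

{"op": "send_rows", "data": {
  "rows": [
    [8.5,[0,0.05,3.5],0],
    [8.5,[0,0,4],0],
    [8.5,[0,0,4],0],
    [8.5,[0,0,2],0],
    [8.5,[0,0,1.1],0],
    [8.5,[0,0,0],0],
    [5.5,[0,0,0],0],
    [5.5,[0,0,0],0],
    [5.5,[0,0,0],0],
    [5.5,[0,0,0],0]
  ],
  "newtons": 50
}}

```text
t: 20.58
tool_pos: [0.4952, -0.2622, 0.0287]
tool_rot: [3.135, 0.176, 0.004]
contact_force: [-0.4, -0.8, 7.1]
opening: 0.0597
grip_force: 55.0
```

{"op": "send_rows", "data": {
  "rows": [
    [5.5,[0,0,0],0],
    [5.5,[0,0,0],0]
  ]
}}

```text
t: 20.82
tool_pos: [0.4952, -0.2622, 0.0287]
tool_rot: [3.135, 0.176, 0.004]
contact_force: [-0.8, -0.3, 6.5]
opening: 0.06
grip_force: 55.0
```

Run:
```python
from h import *
o=ctrl.get_obs();p=o['tool_pos'];print(p)
x,y=board(0,-.068)
q,f=go(p[0],p[1],.15,88); go(x,y,.15,88,q,f); go(x,y,p[2]+.035,88,np.array([x,y,.15]),88)
for s in(0,.068): print(board(0,s))
```

```text
[ 0.49517246 -0.26218876  0.02868961]
phi 6.4 turn -81.6 shift [  0.     0.   -12.13]
phi 88.0 turn 0.0 shift [17.3   7.05 -0.  ]
phi 88.0 turn 0.0 shift [0.   0.   8.63]
[ 0.574  -0.0238]
[0.57637317 0.04415858]
```

{"op": "send_rows", "data": {
  "rows": [
    [5.5,[0,0,-1],0],
    [5.5,[0,0,-3],0],
    [5.5,[0,0,-5],-10],
    [5.5,[0,0,-4],-10],
    [5.5,[0,0,0],-10],
    [5.5,[0,0,0],-10],
    [5.5,[0,0,0],-10],
    [5.5,[0,0,0],-10],
    [5.5,[0,0,0],-10],
    [5.5,[0,0,0],-10]
  ]
}}

```text
t: 22.08
tool_pos: [0.4931, -0.2608, 0.156]
tool_rot: [-2.282, -2.156, 0.001]
contact_force: [-0.0, 0.9, -2.3]
opening: 0.0597
grip_force: 54.7
```

{"op": "send_rows", "data": {
  "rows": [
    [5.5,[0,0,0],-1.6],
    [5.5,[3,1.3,0],0],
    [5.5,[5,2,0],0],
    [5.5,[5,2,0],0],
    [5.5,[4.4,1.8,0],0],
    [5.5,[0,0,0],0],
    [5.5,[0,0,0],0]
  ]
}}

```text
t: 22.95
tool_pos: [0.5704, -0.0899, 0.1564]
tool_rot: [-2.26, -2.181, 0.001]
contact_force: [-0.5, -0.2, -2.6]
opening: 0.0595
grip_force: 54.8
```

Run:
```python
from h import *
o=ctrl.get_obs();print(o['t'],o['tool_pos'],phi(o))
x,y=board(0,-.0665);go(x,y,.0637,88)
```

```text
22.95 [ 0.57041801 -0.08991612  0.15641502] -272.0268024183399
phi -272.0 turn -0.0 shift [-0.03  0.13  9.27]
```

{"op": "send_rows", "data": {
  "rows": [
    [5.5,[0,0.1,3],0],
    [5.5,[0,0,3],0],
    [5.5,[0,0,1.5],0],
    [5.5,[0,0,0.8],0],
    [5.5,[0,0,0.5],0],
    [5.5,[0,0,0.2],0],
    [5.5,[0,0,0.1],0],
    [5.5,[0,0,0],0]
  ]
}}

```text
t: 23.95
tool_pos: [0.5722, -0.09, 0.0663]
tool_rot: [2.259, 2.182, 0.001]
contact_force: [-0.0, -0.1, -2.5]
opening: 0.0593
grip_force: 54.9
```

{"op": "send_rows", "data": {
  "rows": [
    [5.5,[0,0,0.1],0],
    [5.5,[0,0,0.1],0],
    [5.5,[0,0,0.1],0],
    [5.5,[0,0,0],0]
  ]
}}

```text
t: 24.45
tool_pos: [0.572, -0.0899, 0.0637]
tool_rot: [-2.259, -2.183, 0.0]
contact_force: [-4.0, 1.0, 5.6]
opening: 0.0598
grip_force: 55.4
```

{"op": "send_rows", "data": {
  "rows": [
    [6.5,[0,0,0],0],
    [7.5,[0,0,0],0],
    [8.5,[0,0,0],0],
    [8.5,[0,0,0],0],
    [8.5,[0,0,-2],0],
    [8.5,[0,0,-4.5],0],
    [8.5,[0,0,-4.5],0],
    [8.5,[0,0,0],0],
    [8.5,[0,0,0],0]
  ]
}}

```text
t: 25.58
tool_pos: [0.5719, -0.0899, 0.1735]
tool_rot: [2.259, 2.182, 0.001]
contact_force: [-0.2, -0.9, -0.6]
opening: 0.0851
grip_force: 0.0
```

```bash
cat > seat.py <<'E'
from h import *
from scipy.optimize import least_squares
def seat(bx,by,z0=.078,cam='wrist'):
    o=ctrl.get_obs();print(o['t'],o['tool_pos'].round(4),round(phi(o),2))
    W=world(grab(cam));a=np.radians(BY);d=W[...,:2]-B
    u=d[...,0]*np.cos(a)+d[...,1]*np.sin(a)-bx;v=-d[...,0]*np.sin(a)+d[...,1]*np.cos(a)-by
    t=(W[...,2]>z0+.02)&(W[...,2]<z0+.036)&(abs(u)<.05)&(abs(v)<.035)
    s=least_squares(lambda p:np.hypot(v[t]-p[0],W[t][:,2]-p[1])-.033,[0,z0]).x
    uu=np.percentile(u[t],[1,99])
    r=cv2.minAreaRect((W[t][:,:2]*1000).astype(np.float32))
    print('n',t.sum(),'dx',uu.mean().round(4),'len',np.ptp(uu).round(4),'dy',s[0].round(4),'z',s[1].round(4),'ang',r[1],r[2])
E
python3 - <<'E'
from seat import *
seat(0,-.068)
go(.5743,.258,.17,-6)
E
```

```text
25.575 [ 0.5719 -0.0899  0.1735] 88.02
n 6783 dx 0.0001 len 0.0589 dy 0.0002 z 0.0784 ang (54.94165802001953, 60.177520751953125) 87.84735870361328
phi -272.0 turn 94.0 shift [ -3.33 -34.61   0.22]
```

Seated within 0.3 mm. Next is the left rack.

{"op": "send_rows", "data": {
  "rows": [
    [8.5,[0,0,0],10.5],
    [8.5,[0,0,0],10.5],
    [8.5,[0,0,0],10.5],
    [8.5,[0,0,0],10.5],
    [8.5,[0,0,0],10.5],
    [8.5,[0,0,0],10.5],
    [8.5,[0,0,0],10.5],
    [8.5,[0,0,0],10.5],
    [8.5,[0,0,0],10],
    [8.5,[0,0,0],0]
  ]
}}

```text
t: 26.88
tool_pos: [0.5709, -0.0896, 0.1709]
tool_rot: [-3.137, 0.161, 0.005]
contact_force: [0.6, -0.3, 0.3]
opening: 0.0852
grip_force: 0.0
```

{"op": "send_rows", "data": {
  "rows": [
    [8.5,[-0.4,-4,0],0],
    [8.5,[-0.5,-5,0],0],
    [8.5,[-0.5,-5,0],0],
    [8.5,[-0.5,-5,0],0],
    [8.5,[-0.5,-5,0],0],
    [8.5,[-0.5,-5,0],0],
    [8.5,[-0.4,-5.6,0],0],
    [8.5,[0,0,0],0],
    [8.5,[0,0,0],0]
  ]
}}

```text
t: 28.0
tool_pos: [0.5746, 0.2574, 0.1718]
tool_rot: [3.136, -0.16, -0.003]
contact_force: [-0.6, 1.0, 0.2]
opening: 0.0851
grip_force: 0.0
```

```bash
python3 -c "
from tin import *
tin(.575,.258,-6)"
```

```text
28.0 [0.5746 0.2574 0.1718] -5.85
6028 ((575.5938720703125, 258.0082702636719), (60.16659164428711, 49.52476119995117), 84.0728530883789) top 0.07716711341267792
across [-0.02363054  0.02388129] along [-0.02931674  0.0294358 ]
centre [0.5748 0.2581] zc 0.0435
phi -5.9 turn 0.1 shift [-1.00e-02 -1.20e-01  1.47e+01]
```

{"op": "send_rows", "data": {
  "rows": [
    [8.5,[0,-0.1,3.5],0],
    [8.5,[0,0,4],0],
    [8.5,[0,0,4],0],
    [8.5,[0,0,2],0],
    [8.5,[0,0,0.7],0],
    [8.5,[0,0,0],0],
    [5.5,[0,0,0],0],
    [5.5,[0,0,0],0],
    [5.5,[0,0,0],0],
    [5.5,[0,0,0],0]
  ],
  "newtons": 50
}}

```text
t: 29.3
tool_pos: [0.5767, 0.2591, 0.0329]
tool_rot: [-3.136, 0.164, -0.005]
contact_force: [0.4, -0.0, 5.4]
opening: 0.0598
grip_force: 54.9
```

{"op": "send_rows", "data": {
  "rows": [
    [5.5,[0,0,0],0],
    [5.5,[0,0,0],0]
  ]
}}

```text
t: 29.55
tool_pos: [0.5767, 0.2592, 0.0329]
tool_rot: [-3.136, 0.164, -0.005]
contact_force: [-0.6, -1.0, 6.5]
opening: 0.0595
grip_force: 54.9
```

Run:
```python
from h import *
o=ctrl.get_obs();p=o['tool_pos'];print(p)
x,y=board(0,0)
go(x,y,.156,88)
```

```text
[0.57669525 0.25917404 0.03289848]
phi 354.0 turn -94.0 shift [-28.29   0.72 -12.31]
```

{"op": "send_rows", "data": {
  "rows": [
    [5.5,[0,0,-1],0],
    [5.5,[0,0,-3],0],
    [5.5,[0,0,-5],-10],
    [5.5,[0,0,-3.5],-10.5],
    [5.5,[0,0,0],-10.5],
    [5.5,[0,0,0],-10.5],
    [5.5,[0,0,0],-10.5],
    [5.5,[0,0,0],-10.5],
    [5.5,[0,0,0],-10.5],
    [5.5,[0,0,0],-10.5]
  ]
}}

```text
t: 30.8
tool_pos: [0.5744, 0.2584, 0.155]
tool_rot: [-2.443, -1.974, 0.003]
contact_force: [-0.3, 0.8, -1.6]
opening: 0.0598
grip_force: 54.4
```

{"op": "send_rows", "data": {
  "rows": [
    [5.5,[0,0,0],-10.5],
    [5.5,[-3,0,0],0],
    [5.5,[-5,0.1,0],0],
    [5.5,[-5,0.1,0],0],
    [5.5,[-5,0.1,0],0],
    [5.5,[-5,0.1,0],0],
    [5.5,[-5,0.2,0],0],
    [5.5,[0,0,0],0],
    [5.5,[0,0,0],0]
  ]
}}

```text
t: 31.92
tool_pos: [0.571, -0.0211, 0.1553]
tool_rot: [-2.259, -2.181, 0.001]
contact_force: [0.5, -0.3, -2.2]
opening: 0.0593
grip_force: 54.4
```

Run:
```python
from h import *
o=ctrl.get_obs();print(o['t'],o['tool_pos'],phi(o))
x,y=board(0,.0015);go(x,y,.0679,88)
```

```text
31.925 [ 0.57097637 -0.02113044  0.15532805] -272.0097837168995
phi -272.0 turn -0.0 shift [-0.11  0.31  8.74]
```

{"op": "send_rows", "data": {
  "rows": [
    [5.5,[-0.1,0.3,2],0],
    [5.5,[0,0,2.5],0],
    [5.5,[0,0,1.5],0],
    [5.5,[0,0,1],0],
    [5.5,[0,0,0.7],0],
    [5.5,[0,0,0.5],0],
    [5.5,[0,0,0.2],0],
    [5.5,[0,0,0.1],0],
    [5.5,[0,0,0.1],0],
    [5.5,[0,0,0],0]
  ]
}}

```text
t: 33.17
tool_pos: [0.5746, -0.0226, 0.07]
tool_rot: [2.259, 2.182, 0.0]
contact_force: [0.2, 0.3, -1.5]
opening: 0.0593
grip_force: 54.4
```

{"op": "send_rows", "data": {
  "rows": [
    [5.5,[0,0,0.1],0],
    [5.5,[0,0,0.1],0],
    [5.5,[0,0,0.05],0],
    [5.5,[0,0,0],0]
  ]
}}

```text
t: 33.67
tool_pos: [0.5746, -0.0225, 0.0679]
tool_rot: [-2.259, -2.183, 0.0]
contact_force: [-2.6, 1.7, 2.3]
opening: 0.0595
grip_force: 54.8
```

{"op": "send_rows", "data": {
  "rows": [
    [6.5,[0,0,0],0],
    [7.5,[0,0,0],0],
    [8.5,[0,0,0],0],
    [8.5,[0,0,0],0],
    [8.5,[0,0,-2],0],
    [8.5,[0,0,-4.5],0],
    [8.5,[0,0,-4],0],
    [8.5,[0,0,0],0],
    [8.5,[0,0,0],0]
  ]
}}

```text
t: 34.8
tool_pos: [0.5745, -0.0225, 0.173]
tool_rot: [2.259, 2.182, 0.001]
contact_force: [-0.5, 0.2, -0.7]
opening: 0.0849
grip_force: 0.0
```

Run:
```python
from seat import *
seat(0,0)
go(.5047,.2725,.17,-6)
```

```text
34.8 [ 0.5745 -0.0225  0.173 ] 88.02
n 6810 dx 0.0006 len 0.0588 dy -0.0005 z 0.0784 ang (54.573551177978516, 60.31249237060547) 87.82640838623047
phi -272.0 turn 94.0 shift [ -9.97 -28.61   0.18]
```

{"op": "send_rows", "data": {
  "rows": [
    [8.5,[0,0,0],10.5],
    [8.5,[0,0,0],10.5],
    [8.5,[0,0,0],10.5],
    [8.5,[0,0,0],10.5],
    [8.5,[0,0,0],10.5],
    [8.5,[0,0,0],10.5],
    [8.5,[0,0,0],10.5],
    [8.5,[0,0,0],10.5],
    [8.5,[0,0,0],10],
    [8.5,[0,0,0],0]
  ]
}}

```text
t: 36.1
tool_pos: [0.5735, -0.0224, 0.1706]
tool_rot: [-3.137, 0.161, 0.005]
contact_force: [-0.5, -0.5, -0.1]
opening: 0.0853
grip_force: 0.0
```

{"op": "send_rows", "data": {
  "rows": [
    [8.5,[-1.4,-4,0],0],
    [8.5,[-1.7,-5,0],0],
    [8.5,[-1.7,-5,0],0],
    [8.5,[-1.7,-5,0],0],
    [8.5,[-1.7,-5,0],0],
    [8.5,[-1.8,-4.6,0],0],
    [8.5,[0,0,0],0],
    [8.5,[0,0,0],0]
  ]
}}

```text
t: 37.1
tool_pos: [0.5046, 0.2719, 0.1716]
tool_rot: [3.137, -0.161, -0.001]
contact_force: [0.1, -0.6, -0.5]
opening: 0.0852
grip_force: 0.0
```

```bash
python3 -c "
from tin import *
tin(.5047,.2725,-6)"
```

```text
37.1 [0.5046 0.2719 0.1716] -5.87
6011 ((504.772705078125, 274.51763916015625), (60.07345199584961, 50.3491325378418), 84.14228057861328) top 0.0771243106310187
across [-0.02401683  0.02334453] along [-0.02741579  0.03134179]
centre [0.5041 0.2745] zc 0.0435
phi -6.0 turn 0.0 shift [-0.1  -0.3  14.67]
```

{"op": "send_rows", "data": {
  "rows": [
    [8.5,[0,-0.3,3.5],0],
    [8.5,[0,0,4],0],
    [8.5,[0,0,4],0],
    [8.5,[0,0,2],0],
    [8.5,[0,0,0.7],0],
    [8.5,[0,0,0],0],
    [5.5,[0,0,0],0],
    [5.5,[0,0,0],0],
    [5.5,[0,0,0],0],
    [5.5,[0,0,0],0]
  ],
  "newtons": 50
}}

```text
t: 38.4
tool_pos: [0.5066, 0.2759, 0.0322]
tool_rot: [-3.136, 0.164, -0.005]
contact_force: [0.0, -0.6, 6.4]
opening: 0.0592
grip_force: 54.6
```

{"op": "send_rows", "data": {
  "rows": [
    [5.5,[0,0,0],0],
    [5.5,[0,0,0],0]
  ]
}}

```text
t: 38.65
tool_pos: [0.5066, 0.2759, 0.0322]
tool_rot: [-3.136, 0.164, -0.005]
contact_force: [-0.2, -0.6, 5.9]
opening: 0.0598
grip_force: 54.6
```

Run:
```python
from h import *
o=ctrl.get_obs();p=o['tool_pos'];print(p)
x,y=board(0,.0695)
go(x,y,.156,88)
```

```text
[0.5065848  0.27587903 0.03224932]
phi 354.0 turn -94.0 shift [-22.76   7.78 -12.38]
```

{"op": "send_rows", "data": {
  "rows": [
    [5.5,[0,0,-1],0],
    [5.5,[0,0,-3],0],
    [5.5,[0,0,-5],-10],
    [5.5,[0,0,-3.5],-10.5],
    [5.5,[0,0,0],-10.5],
    [5.5,[0,0,0],-10.5],
    [5.5,[0,0,0],-10.5],
    [5.5,[0,0,0],-10.5],
    [5.5,[0,0,0],-10.5],
    [5.5,[0,0,0],-10.5]
  ]
}}

```text
t: 39.9
tool_pos: [0.5043, 0.2751, 0.1547]
tool_rot: [-2.443, -1.974, 0.002]
contact_force: [-1.1, 0.7, -2.8]
opening: 0.0595
grip_force: 54.5
```

{"op": "send_rows", "data": {
  "rows": [
    [5.5,[0,0,0],-10.5],
    [5.5,[-3,1,0],0],
    [5.5,[-5,1.8,0],0],
    [5.5,[-5,1.8,0],0],
    [5.5,[-5,1.8,0],0],
    [5.5,[-4.7,1.6,0],0],
    [5.5,[0,0,0],0],
    [5.5,[0,0,0],0]
  ]
}}

```text
t: 40.9
tool_pos: [0.5766, 0.046, 0.1547]
tool_rot: [-2.259, -2.181, 0.001]
contact_force: [0.8, 0.1, -2.4]
opening: 0.0594
grip_force: 54.6
```

Run:
```python
from h import *
o=ctrl.get_obs();print(o['t'],o['tool_pos'],phi(o))
x,y=board(0,.07);go(x,y,.0672,88)
```

```text
40.9 [0.57658324 0.04597146 0.15474667] -272.0057634956844
phi -272.0 turn -0.0 shift [ 0.02 -0.01  8.75]
```

{"op": "send_rows", "data": {
  "rows": [
    [5.5,[0,0,2],0],
    [5.5,[0,0,2.5],0],
    [5.5,[0,0,1.5],0],
    [5.5,[0,0,1],0],
    [5.5,[0,0,0.7],0],
    [5.5,[0,0,0.5],0],
    [5.5,[0,0,0.3],0],
    [5.5,[0,0,0.1],0],
    [5.5,[0,0,0.1],0],
    [5.5,[0,0,0],0]
  ]
}}

```text
t: 42.15
tool_pos: [0.5774, 0.0457, 0.0685]
tool_rot: [2.26, 2.182, 0.0]
contact_force: [-0.8, 0.7, -1.6]
opening: 0.06
grip_force: 54.6
```

{"op": "send_rows", "data": {
  "rows": [
    [5.5,[0,0,0.1],0],
    [5.5,[0,0,0.1],0],
    [5.5,[0,0,0],0]
  ]
}}

```text
t: 42.52
tool_pos: [0.5775, 0.0457, 0.0673]
tool_rot: [2.259, 2.183, 0.0]
contact_force: [-2.6, 0.2, 5.9]
opening: 0.059
grip_force: 55.2
```

{"op": "send_rows", "data": {
  "rows": [
    [6.5,[0,0,0],0],
    [7.5,[0,0,0],0],
    [8.5,[0,0,0],0],
    [8.5,[0,0,0],0],
    [8.5,[0,0,-2],0],
    [8.5,[0,0,-4.5],0],
    [8.5,[0,0,-4],0],
    [8.5,[0,0,0],0],
    [8.5,[0,0,0],0]
  ]
}}

```text
t: 43.65
tool_pos: [0.5773, 0.0457, 0.172]
tool_rot: [2.259, 2.182, 0.001]
contact_force: [0.2, -0.4, -0.9]
opening: 0.0853
grip_force: 0.0
```

Run:
```python
from seat import *
seat(0,.068)
go(.4325,.274,.17,-6)
```

```text
43.65 [0.5773 0.0457 0.172 ] 88.02
n 6897 dx 0.0011 len 0.0589 dy 0.0009 z 0.0784 ang (55.04682540893555, 60.0372314453125) 87.90436553955078
phi -272.0 turn 94.0 shift [-16.72 -21.2    0.08]
```

{"op": "send_rows", "data": {
  "rows": [
    [8.5,[0,0,0],10.5],
    [8.5,[0,0,0],10.5],
    [8.5,[0,0,0],10.5],
    [8.5,[0,0,0],10.5],
    [8.5,[0,0,0],10.5],
    [8.5,[0,0,0],10.5],
    [8.5,[0,0,0],10.5],
    [8.5,[0,0,0],10.5],
    [8.5,[0,0,0],10],
    [8.5,[0,0,0],0]
  ]
}}

```text
t: 44.95
tool_pos: [0.5763, 0.0457, 0.1696]
tool_rot: [3.137, -0.161, -0.005]
contact_force: [0.1, -0.2, 0.0]
opening: 0.0852
grip_force: 0.0
```

{"op": "send_rows", "data": {
  "rows": [
    [8.5,[-2.7,-3.4,0],0],
    [8.5,[-3.5,-4.5,0],0],
    [8.5,[-3.5,-4.5,0],0],
    [8.5,[-3.5,-4.5,0],0],
    [8.5,[-3.4,-4.3,0],0],
    [8.5,[0,0,0],0],
    [8.5,[0,0,0],0]
  ]
}}

```text
t: 45.82
tool_pos: [0.4342, 0.2735, 0.1708]
tool_rot: [3.137, -0.161, -0.001]
contact_force: [0.3, -0.2, 0.5]
opening: 0.0846
grip_force: 0.0
```

```bash
python3 -c "
from tin import *
tin(.4325,.274,-6)"
```

```text
45.825 [0.4342 0.2735 0.1708] -5.87
6003 ((431.9476318359375, 273.8726501464844), (60.018104553222656, 50.58229064941406), 84.34461212158203) top 0.07716856802647297
across [-0.02380717  0.02320514] along [-0.02962574  0.02917851]
centre [0.4316 0.2739] zc 0.0435
phi -6.0 turn 0.0 shift [-0.3  -0.05 14.59]
```

{"op": "send_rows", "data": {
  "rows": [
    [8.5,[-0.3,0,3.5],0],
    [8.5,[0,0,4],0],
    [8.5,[0,0,4],0],
    [8.5,[0,0,2],0],
    [8.5,[0,0,0.7],0],
    [8.5,[0,0,0],0],
    [5.5,[0,0,0],0],
    [5.5,[0,0,0],0],
    [5.5,[0,0,0],0],
    [5.5,[0,0,0],0]
  ],
  "newtons": 50
}}

```text
t: 47.12
tool_pos: [0.4325, 0.2746, 0.0309]
tool_rot: [-3.136, 0.163, -0.004]
contact_force: [-0.3, -1.1, 5.7]
opening: 0.0595
grip_force: 54.8
```

{"op": "send_rows", "data": {
  "rows": [
    [5.5,[0,0,0],0],
    [5.5,[0,0,0],0]
  ]
}}

```text
t: 47.38
tool_pos: [0.4325, 0.2746, 0.0309]
tool_rot: [-3.136, 0.163, -0.004]
contact_force: [-0.6, -1.7, 6.8]
opening: 0.0595
grip_force: 54.8
```

{"op": "send_rows", "data": {
  "rows": [
    [5.5,[0,0,-1],0],
    [5.5,[0,0,-3],0],
    [5.5,[0,0,-5],-10],
    [5.5,[0,0,-5],-10.5],
    [5.5,[0,0,-3],-10.5],
    [5.5,[0,0,0],-10.5],
    [5.5,[0,0,0],-10.5],
    [5.5,[0,0,0],-10.5],
    [5.5,[0,0,0],-10.5],
    [5.5,[0,0,0],-10.5]
  ]
}}

```text
t: 48.62
tool_pos: [0.4304, 0.2739, 0.1985]
tool_rot: [-2.443, -1.974, 0.003]
contact_force: [0.0, 0.9, -2.0]
opening: 0.0594
grip_force: 54.7
```

{"op": "send_rows", "data": {
  "rows": [
    [5.5,[0,0,0],-10.5],
    [5.5,[0,0,0],0]
  ]
}}

```text
t: 48.88
tool_pos: [0.4305, 0.274, 0.1986]
tool_rot: [-2.261, -2.18, 0.002]
contact_force: [-0.2, 0.1, -3.2]
opening: 0.0593
grip_force: 54.7
```

Run:
```python
from h import *
o=ctrl.get_obs();p=o['tool_pos'];print(p)
x,y=board(0.0003,-.0324)
go(x,y,.19,88)
```

```text
[0.43050451 0.27399125 0.19860892]
phi -272.1 turn -0.1 shift [-32.5   15.41   0.86]
```

{"op": "send_rows", "data": {
  "rows": [
    [5.5,[-3,1.4,0],0],
    [5.5,[-5,2.4,0],0],
    [5.5,[-5,2.4,0],0],
    [5.5,[-5,2.4,0],0],
    [5.5,[-5,2.4,0],0],
    [5.5,[-5,2.4,0],0],
    [5.5,[-4.6,2,0],0],
    [5.5,[0,0,0],0],
    [5.5,[0,0,0],0]
  ]
}}

```text
t: 50.0
tool_pos: [0.5734, -0.0566, 0.1987]
tool_rot: [-2.261, -2.179, 0.001]
contact_force: [0.1, 0.3, -1.9]
opening: 0.0596
grip_force: 55.0
```

Run:
```python
from h import *
o=ctrl.get_obs();print(o['t'],o['tool_pos'],phi(o))
x,y=board(0.0003,-.0333);go(x,y,.1231,88)
```

```text
50.0 [ 0.57336746 -0.05661185  0.19872671] -272.104116854291
phi -272.1 turn -0.1 shift [-0.05 -0.02  7.56]
```

{"op": "send_rows", "data": {
  "rows": [
    [5.5,[-0.05,0,2],0],
    [5.5,[0,0,2],0],
    [5.5,[0,0,1.2],0],
    [5.5,[0,0,0.8],0],
    [5.5,[0,0,0.6],0],
    [5.5,[0,0,0.4],0],
    [5.5,[0,0,0.2],0],
    [5.5,[0,0,0.1],0],
    [5.5,[0,0,0],0],
    [5.5,[0,0,0],0]
  ]
}}

```text
t: 51.25
tool_pos: [0.574, -0.0575, 0.1265]
tool_rot: [2.259, 2.182, 0.0]
contact_force: [-0.7, 0.1, -2.8]
opening: 0.0592
grip_force: 55.0
```

{"op": "send_rows", "data": {
  "rows": [
    [5.5,[0,0,0.1],0],
    [5.5,[0,0,0.1],0],
    [5.5,[0,0,0.1],0],
    [5.5,[0,0,0],0]
  ]
}}

```text
t: 51.75
tool_pos: [0.5738, -0.0575, 0.1231]
tool_rot: [-2.259, -2.182, 0.0]
contact_force: [0.8, -0.6, -2.1]
opening: 0.0594
grip_force: 55.0
```

{"op": "send_rows", "data": {
  "rows": [
    [5.5,[0,0,0.05],0],
    [5.5,[0,0,0.05],0],
    [5.5,[0,0,0],0]
  ]
}}

```text
t: 52.12
tool_pos: [0.574, -0.0574, 0.1228]
tool_rot: [-2.26, -2.183, -0.0]
contact_force: [-1.8, 1.2, 1.1]
opening: 0.0594
grip_force: 55.3
```

Contact made. Releasing, then backing clear to check everything.

{"op": "send_rows", "data": {
  "rows": [
    [6.2,[0,0,0],0],
    [6.6,[0,0,0],0],
    [7.5,[0,0,0],0],
    [8.5,[0,0,0],0],
    [8.5,[0,0,0],0],
    [8.5,[0,0,-2],0],
    [8.5,[0,0,-4],0],
    [8.5,[0,0,-5],0],
    [8.5,[0,0,0],0],
    [8.5,[0,0,0],0]
  ]
}}

```text
t: 53.38
tool_pos: [0.574, -0.0575, 0.2333]
tool_rot: [2.259, 2.182, 0.001]
contact_force: [0.2, 0.1, -0.2]
opening: 0.0849
grip_force: 0.0
```

Run:
```python
from seat import *
seat(0,-.034,.135);grab('wrist','w4.png')
```

```text
53.375 [ 0.574  -0.0575  0.2333] 88.02
n 6560 dx 0.0012 len 0.0587 dy -0.0001 z 0.135 ang (54.4916877746582, 60.20623016357422) 88.00082397460938
```

{"op": "send_rows", "data": {
  "rows": [
    [8.5,[-4,-2,-2],0],
    [8.5,[-6,-2,-2],0],
    [8.5,[-6,-2,0],0],
    [8.5,[-6,-2,0],0],
    [8.5,[-6,-2,0],0],
    [8.5,[-4,0,0],0],
    [8.5,[0,0,0],0],
    [8.5,[0,0,0],0]
  ]
}}

```text
t: 54.48
tool_pos: [0.4646, -0.3675, 0.2697]
tool_rot: [-2.257, -2.181, -0.001]
contact_force: [-0.1, 0.2, -0.1]
opening: 0.0852
grip_force: 0.0
```

Run:
```python
from seat import *
from chips import chips
for y,z in((-.068,.078),(0,.078),(.068,.078),(-.034,.135)):seat(0,y,z,'top')
chips('top','top3.png');grab('side','side3.png')
a=cv2.imread('pics/top3.png');b=cv2.imread('pics/side3.png')
cv2.imwrite('pics/both.png',cv2.resize(np.vstack([a[70:260,60:460],cv2.resize(b[90:330,60:500],(400,218))]),None,fx=1.45,fy=1.45))
```

```text
54.475 [ 0.4646 -0.3675  0.2697] -271.98
n 221 dx 0.0001 len 0.0594 dy -0.0018 z 0.0773 ang (45.990928649902344, 62.939979553222656) 84.29911804199219
54.525 [ 0.4649 -0.3671  0.2701] -271.93
n 262 dx 0.0006 len 0.0586 dy -0.0006 z 0.0778 ang (32.91747283935547, 58.918819427490234) 87.96155548095703
54.575 [ 0.4651 -0.367   0.2705] -271.9
n 474 dx 0.0015 len 0.0586 dy 0.0007 z 0.0779 ang (53.683135986328125, 59.185733795166016) 89.3108901977539
54.625 [ 0.4652 -0.367   0.2708] -271.89
n 525 dx 0.0015 len 0.0576 dy -0.0006 z 0.1345 ang (55.441261291503906, 60.05051803588867) 89.42435455322266
top 116 [275. 119.] board x,y [ 0.174 -0.033] z 0.018
top 93 [236. 124.] board x,y [0.158 0.075] z 0.018
```

View pics/both.png

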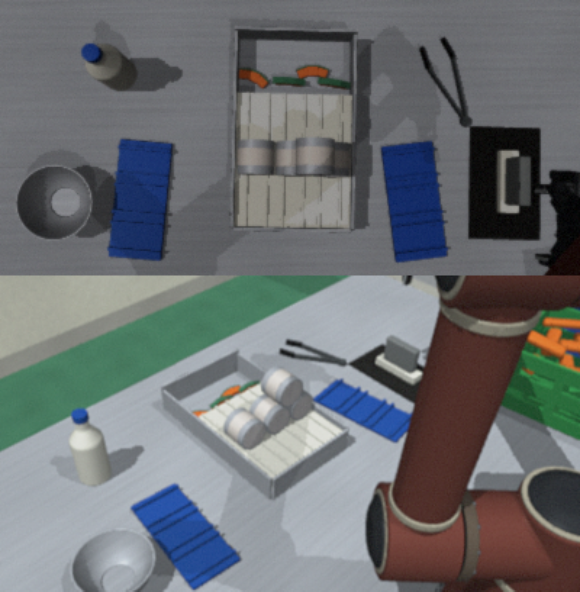

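The composite shows three tins in line in the seats with the fourth saddled on the right gap, all four chips in the trough, both racks empty, the scraper on its mat and the bystanders in place. I'll check the scraper's position numerically and then hand in.

Run:
```python
from h import *
W=world(grab('top'));Z=W[...,2]
m=(Z>.015)&(Z<.1)&(abs(W[...,0]-.527)<.11)&(abs(W[...,1]+.44)<.09)&(W[...,0]>.46)
r=cv2.minAreaRect((W[m][:,:2]*1000).astype(np.float32));print(m.sum(),r)
if abs(r[0][0]-527)<25 and abs(r[0][1]+440)<25: print(ctrl.finish_job())
```

```text
869 ((529.4845581054688, -439.5075378417969), (37.37744903564453, 118.1602554321289), 88.2741928100586)
the job is handed in; nothing more can be done
None
```

The job is handed in: all four rind pieces are in the trough, the scraper stands on its mat, three tins lie in the seats with the fourth saddled on top, and the bowl, bottle and tongs were left alone.

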